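Push a carton through the chute flap

ROBOT

A 6-joint arm with a two-finger parallel gripper is mounted at the origin on the work surface. World frame = base frame: x ahead of the robot, y to its left, z up, the work surface at z = 0. Lengths are in m, angles in rad, forces in N, time in s.
With the tool pointing down it reaches from about 0.425 to 1.125 m from the base axis. Payload 14.9 kg.
Tool frame: the origin (TCP) lies at the very end of the fingers, on their centre line; the grasp point (between the pads) lies 19 mm behind it; z points along the fingers, y is the direction in which the jaws open and shut (so a half turn about z gives the same grasp; the last joint's range is limited). The gripper opens to 91 mm and grips with 3 to 60 N. Pads are 32 mm wide; open, the fingers measure 118 mm over their backs; the gripper's body (76 mm by 178 mm) begins 60 mm behind the grasp point.
Start: joints at [1.219, 0.379, 1.734, -0, 1.028, -0.033], TCP at [0.219, 0.665, 0.214] pointing down, gripper open.
Joint ranges: [-2.77, 2.77], [-0.74, 2.19], [0, 2.66], [-1.06, 4.2], [0.31, 2.87], [-3.08, 3.08]. Speed limits (rad/s): [1.89, 1.89, 2.39, 3.14, 3.14, 3.14].

INTERFACE

Orientations are given as a unit quaternion [w, x, y, z].
In Python, from bench import manip gives the robot as it stands. The module is installed in compiled form; this text tells all that it offers.
- The arm moves only by the tool jog_arm, never from a script. Its argument "increments" is a list of rows, each a list of 5 numbers: the shift along the tool's x, y, z in mm, then the turn about the tool's z in rad, then the gripper command: -1 is shut, 1 is fully open, values between are in proportion. A call has 1 to 20 rows; each row is the pose to reach, as a shift and turn from the pose commanded when the call began, along the tool's axes at that moment; what a row does not reach only later rows make up. A row lasts 1/8 s, in which the tool goes at most 62.5 mm and 10.7 degrees, less where a joint would pass 70% of its speed; a pose out of reach is approached as far as the arm can. A call with a gripper value outside its range is refused whole. The fingers move at their own pace and stop on an object; "grip_force" is the grip in N (left out, the last holds). Time passes only in rows, so rows that repeat a pose let the fingers close. It gives the time, the measured TCP pose, the force and the opening at its end, in the units of the state.
- manip.read_state(): the state, without advancing time (a new reading comes with each control period).
- manip.get_image(name): name is "side" or "top"; returns (picture, depth): 420x560x3 uint8, red, green, blue; 420x560 float32, m along the optical axis (not along the pixel's ray), 0 where there is no reading.
- manip.camera_params(name): a dict with "intrinsics" (3x3 intrinsics, pixels), "R" (3x3) and "t" (3): a world point X has camera coordinates R X + t. Camera axes: x right, y down, z forward; pixel columns grow to the right and rows downward; lengths in m; the calibration is good to about 2 mm. A picture is of the moment at which its call begins. camera_params takes no time and is no camera call.
- manip.sign_off(): hands the job in, once; it reports no verdict.
The state is a dict: "time_s": time; "q": joint angles; "qd": joint speeds; "tau": joint torques, N m; "ee_pos": TCP position; "ee_rot": TCP orientation; "force": force on the tool from outside, world axes, zero at the start; "torque": the same for the moment, N m; "grip_width": finger opening in m.
Only numpy, scipy, OpenCV 4.12 (cv2) and the standard library are available. Lean on these libraries where they do the work, as an engineer would, in place of code of your own. Each camera call takes 0.05 s, during which the arm holds its last target.

TASK

On the two-lane return chute, line up the flat carton on its own side of the deck and push it with the fingertips through the flap ahead of it, so that it slides right down the chute and the flap falls shut behind it. Only push it, never pick it up or tip it over; take the hand back before the flap swings shut, so that neither flap ever touches the fingers. Leave the steel canister in the other lane standing where it is.

Things in the scene. Friction and masses are not known exactly. Their poses are not given: they have to be found in the camera images.
- chute: Fixed two-lane chute, white with a steel deck, clear windows over the slopes. Origin: at table level, in the plane of the flaps, midway between the lanes; x runs in the push direction, y to the left lane, z up. In front lies one flat steel deck without fences, top 95 mm above the table, x -250 to 0, y -210 to 210 mm. Deck and slopes are slippery (friction about 0.15).
- mouth_left (a point): Middle of the left opening's sill, at deck level (chute x 0, y +100, z 95 mm); axes as the chute's. The opening is 115 mm wide, 50 mm high under its hinge, shut by a hanging flap, in a front wall 72 mm tall above the deck (x -1 to 9). From here the floor drops at 25 degrees: a carton whose middle has passed this edge tips down and slides on by itself.
- mouth_right (a point): The same for the right opening (chute x 0, y -100, z 95 mm). Both slopes end at an end wall at chute x 185 mm, have side walls 115 mm apart and a clear cover on top, 66 to 70 mm above deck level.
- carton: Loose flat cardboard carton, 110 mm long (x), 80 wide (y), 36 high, 0.13 to 0.25 kg, on the deck before one of the flaps, within 30 mm of that lane's middle line and up to 0.25 rad out of line. Origin: centre of its underside. Paper tape runs along its top. At the foot of the slope it rests nose down at 25 degrees, origin about 120 mm past the flap.
- canister: Loose steel tea canister with a small knob on its lid, 66 mm across, 80 mm tall, about 0.25 kg, standing on the deck in the other lane; to be left alone. Origin: centre of its underside.
- flap_left: Steel flap of the left opening, 109 mm wide, 4 thick, 49 from hinge to lower edge, 80 g. Origin: on the hinge line along its top, 54 mm above the deck, chute x 3 mm. Hangs upright when shut; swings only inward (lower edge away from the deck) up to 1.5 rad and falls shut by its weight in under a second. The carton's nose pushes it open with 1 to 3 N.
- flap_right: The same flap for the right opening.
There are look-alikes about, which are no part of the job. There is more than one size of the carton; the job needs the larger.

How it is judged:
On the way:
1. the carton's nose is through the flap of its own lane and holds it open (((y of carton in the frame of chute between 0.06 and 0.14 m and y of canister in the frame of chute below 0 m and x of carton in the frame of chute above -0.045 m and angle between flap_left's own z axis and vertical above 0.6 rad) or (y of carton in the frame of chute between -0.14 and -0.06 m and y of canister in the frame of chute above 0 m and x of carton in the frame of chute above -0.045 m and angle between flap_right's own z axis and vertical above 0.6 rad))), for 0.05 s.
At the end, for the whole second after the job is handed in: The carton lies still on the slope of the lane it started in (not the canister's), its origin more than 90 mm beyond the flaps and less than 80 mm above the table, both flaps hang shut (within 0.06 rad), and the canister stands upright within 20 mm of where it was (((y of carton in the frame of chute between 0.06 and 0.14 m and y of canister in the frame of chute below 0 m) or (y of carton in the frame of chute between -0.14 and -0.06 m and y of canister in the frame of chute above 0 m)) and x of carton in the frame of chute above 0.09 m and z of carton in the frame of chute below 0.08 m and angle between each of flap_left, flap_right's own z axis and vertical below 0.06 rad and linear speed of carton below 0.01 m/s and angle between canister's own z axis and vertical below 0.1 rad and distance of canister from where it was at the start of the episode below 0.02 m); the robot touches nothing.
It fails at once if the carton is lifted (more than 25 mm above the deck) (z of carton in the frame of chute above 0.12 m).
It fails at once if the carton is tipped over (more than 0.9 rad) (angle between carton's own z axis and vertical above 0.9 rad).
It fails at once if a flap touches the fingers or arm (contact force between any of flap_left, flap_right and the fingers above 0.3 N or contact force between any of flap_left, flap_right and the arm above 0.3 N).
It fails at once if the canister is pushed about (more than 20 mm) or knocked over (distance of canister from where it was at the start of the episode above 0.02 m or angle between canister's own z axis and vertical above 0.3 rad).
It also fails if it takes over 48 s, if anything falls off the work surface, if the arm or the gripper's body presses on something with over 40 N, if the wrist force passes 120 N, or if a joint passes its speed limit or range.

## Working session

There is one attempt and no reset: what is moved stays moved. The work goes in short steps, Python scripts to look and compute and a tool call to move; the robot and the scene stay as the last step left them, time stands still between calls to the robot, and variables do not carry over. Pictures are saved under pics/ and viewed, and the job is handed in when it is done.

Besides the shell and the picture viewer there is one more tool, called after "Request:" by a JSON object that holds its "method" and its "body", one argument or row to a line. jog_arm: Moves the arm, as the interface text tells. Its arguments: {"type":"object","properties":{"increments":{"type":"array"},"grip_force":{"type":"number"}},"required":["increments"]}

```bash
mkdir -p pics; cat > h.py <<'E'
import numpy as np,cv2
from bench import manip
def snap(n,f):
    im,d=manip.get_image(n); cv2.imwrite(f'pics/{f}.png',im[:,:,::-1]); np.savez(f'pics/{f}.npz',im=im,d=d); return im,d
def pts(n,d):
    p=manip.camera_params(n);K=np.array(p['intrinsics']);R=np.array(p['R']);t=np.array(p['t'])
    v,u=np.mgrid[:d.shape[0],:d.shape[1]]
    c=np.stack([(u-K[0,2])/K[0,0]*d,(v-K[1,2])/K[1,1]*d,d],-1)
    return (c-t)@R
def ray(n,uv,z):
    p=manip.camera_params(n);K=np.array(p['intrinsics']);R=np.array(p['R']);t=np.array(p['t'])
    o=-R.T@t; uv=np.atleast_2d(uv); r=(np.c_[uv,np.ones(len(uv))]@np.linalg.inv(K).T)@R
    return o+r*((z-o[2])/r[:,2])[:,None]
E
python3 - <<'E'
from h import *
for n in('top','side'): 
    snap(n,n+'0'); p=manip.camera_params(n); print(n,-np.array(p['R']).T@np.array(p['t']))
s=manip.read_state();print(s)
E
```

```text
top [ 3.67972051e-01 -2.14087333e-04  8.87598656e-01]
side [0.2884316  0.46603948 0.72013353]
{'time_s': 0.1, 'q': array([ 1.21869222e+00,  3.79357772e-01,  1.73472822e+00,  6.50860929e-06,
        1.02849367e+00, -3.32730640e-02]), 'qd': array([-0.00045795, -0.00209331, -0.00097322, -0.0008156 ,  0.00048465,
        0.00016066]), 'tau': array([-1.51352001e-04, -7.65027308e+01, -4.35285795e+01,  6.51548384e-02,
        3.99090035e-02,  2.42284631e-05]), 'ee_pos': array([0.21928207, 0.6643896 , 0.2133498 ]), 'ee_rot': array([-9.72402274e-05,  1.58742808e-01,  9.87319846e-01, -4.83837113e-04]), 'force': array([0.21192075, 0.27521657, 0.71708512]), 'torque': array([ 0.01474857, -0.021905  ,  0.0209501 ]), 'grip_width': 0.09123217855722746}
```

View pics/top0.png

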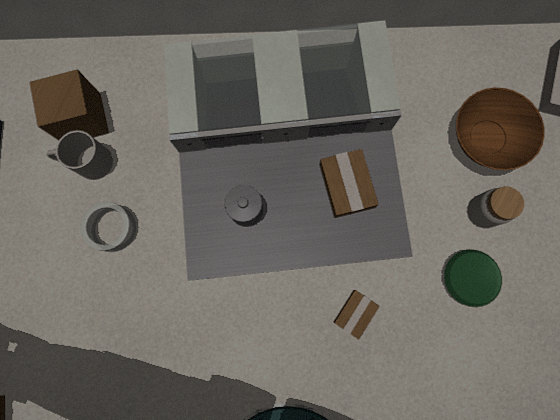

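View pics/side0.png

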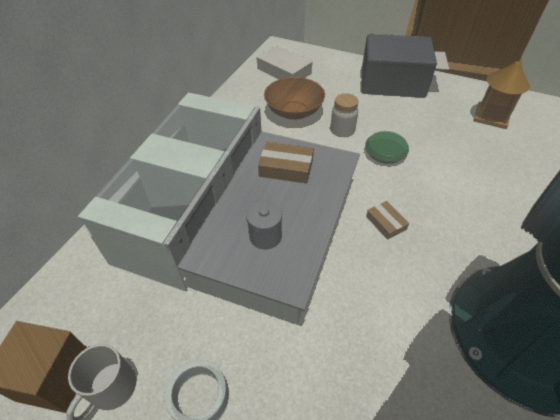

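The top view shows the chute straight ahead of the robot. The canister is in the left lane (243,204), the large carton in the right lane (349,183), and a small look-alike carton lies on the table (357,314). Next I measure their positions.

```bash
python3 - <<'E'
from h import *
z=np.load('pics/top0.npz');im,d=z['im'],z['d'];P=pts('top',d)
m=(np.abs(P[...,2]-.095)<.006)&(d>0)
m=m.astype(np.uint8)*255; m=cv2.morphologyEx(m,cv2.MORPH_OPEN,np.ones((3,3)))
n,l,st,c=cv2.connectedComponentsWithStats(m);print(st[1:][st[1:,4]>500])
cv2.imwrite('pics/deckmask.png',m)
# deck front corners by ray
for uv in[(187,279),(411,256),(180,150),(394,131)]: print(uv,ray('top',uv,.095)[0])
# carton: height .131
mc=((np.abs(P[...,2]-.131)<.006)&(d>0)).astype(np.uint8)*255
mc=cv2.morphologyEx(mc,cv2.MORPH_OPEN,np.ones((3,3)))
n,l,st,c=cv2.connectedComponentsWithStats(mc)
for i in range(1,n):
    if st[i,4]>300:
        q=P[l==i]; r=cv2.minAreaRect((q[:,:2]*1000).astype(np.float32)); print(st[i],r,q[:,2].mean(),cv2.boxPoints(r))
# wall top .167
mw=((np.abs(P[...,2]-.167)<.004)&(d>0)).astype(np.uint8)*255
n,l,st,c=cv2.connectedComponentsWithStats(mw)
for i in range(1,n):
    if st[i,4]>100:
        q=P[l==i]; r=cv2.minAreaRect((q[:,:2]*1000).astype(np.float32)); print('wall',st[i],r,q[:,2].mean(),cv2.boxPoints(r).round().tolist())
mw=((np.abs(P[...,2]-.175)<.005)&(d>0)).astype(np.uint8)*255
n,l,st,c=cv2.connectedComponentsWithStats(mw)
for i in range(1,n):
    if st[i,4]>100:
        q=P[l==i]; r=cv2.minAreaRect((q[:,:2]*1000).astype(np.float32)); print('can',st[i],r,q[:,2].mean())
E
```

```text
[[  179   129   233   152 24431]]
(187, 279) [0.38693507 0.17939652 0.095     ]
(411, 256) [ 0.42002016 -0.23701611  0.095     ]
(180, 150) [0.63741    0.19755379 0.095     ]
(394, 131) [ 0.66471315 -0.22329978  0.095     ]
[ 321  149   57   66 2558] ((556.896484375, -123.54094696044922), (110.84680938720703, 80.79446411132812), 12.71146011352539) 0.13070946175198553 [[ 493.94244  -96.32927]
 [ 511.72052 -175.1435 ]
 [ 619.8505  -150.75262]
 [ 602.07245  -71.9384 ]]
wall [  163    21   238   120 19894] ((745.4608154296875, -0.7589874267578125), (193.93955993652344, 420.2081298828125), 4.786383152008057) 0.16497118210646838 [[631.0, 201.0], [666.0, -218.0], [860.0, -202.0], [825.0, 217.0]]
wall [224 185  38  37 956] ((513.41650390625, 68.76776885986328), (63.274009704589844, 64.12370300292969), 46.09929275512695) 0.16561915651541917 [[468.0, 68.0], [515.0, 24.0], [558.0, 69.0], [512.0, 114.0]]
```

View pics/deckmask.png

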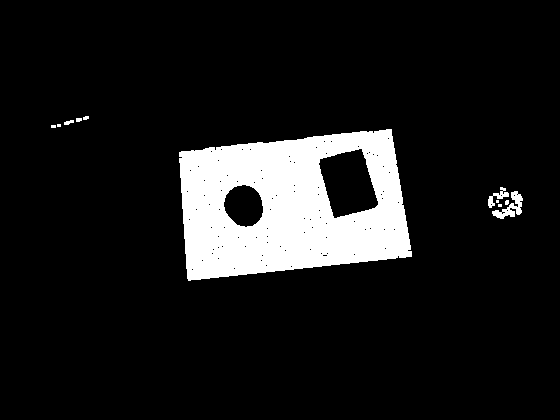

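```bash
cat >> h.py <<'E'
th=np.deg2rad(4.786);O=np.array([.6495,-.0084])
E_=np.array([[np.cos(th),-np.sin(th)],[np.sin(th),np.cos(th)]])
from scipy.spatial.transform import Rotation as Ro
def toolR(s): q=s['ee_rot']; return Ro.from_quat([q[1],q[2],q[3],q[0]]).as_matrix()
def ch2w(x,y): return O+E_@np.array([x,y])
def w2ch(p): return (np.asarray(p)[...,:2]-O)@E_
def rel(w):
    s=manip.read_state(); return (toolR(s).T@(np.array(w)-s['ee_pos'])*1000).round(1)
E
python3 - <<'E'
from h import *
s=manip.read_state(); R=toolR(s); print(R.round(3))
print('turn',-(np.pi/2+th-np.arctan2(R[1,1],R[0,1])))
print(rel([.44,.2,.26])); t=ch2w(-.2,-.107); print(t,rel([*t,.26]))
print('canister',w2ch([.5134,.0688]),'carton',w2ch([.5569,-.1235]))
E
```

```text
[[-0.95   0.313 -0.   ]
 [ 0.313  0.95  -0.001]
 [ 0.    -0.001 -1.   ]]
turn -0.4023658461845896
[-355.2 -371.8  -46.3]
[ 0.45912482 -0.13171379] [-477.3 -680.8  -46. ]
canister [-0.12918432  0.08828624] carton [-0.10188042 -0.10697266]
```

Request:
{"method": "jog_arm", "body": {
  "increments": [
    [0, 0, -46, -0.1, 0.32],
    [-50, -52, -46, -0.2, 0.32],
    [-95, -100, -46, -0.3, 0.32],
    [-138, -144, -46, -0.402, 0.32],
    [-180, -188, -46, -0.402, 0.32],
    [-222, -232, -46, -0.402, 0.32],
    [-264, -276, -46, -0.402, 0.32],
    [-306, -320, -46, -0.402, 0.32],
    [-355, -372, -46, -0.402, 0.32],
    [-377, -428, -46, -0.402, 0.32],
    [-399, -484, -46, -0.402, 0.32],
    [-421, -540, -46, -0.402, 0.32],
    [-443, -596, -46, -0.402, 0.32],
    [-465, -650, -46, -0.402, 0.32],
    [-477, -681, -46, -0.402, 0.32],
    [-477, -681, -46, -0.402, 0.32],
    [-477, -681, -46, -0.402, 0.32],
    [-477, -681, -46, -0.402, 0.32]
  ]
}}

```text
time_s: 2.35
ee_pos: [0.4589, -0.1305, 0.2599]
ee_rot: [-0.0, -0.042, 0.999, 0.0]
force: [0.2, -0.3, -0.0]
grip_width: 0.06
```

Request:
{"method": "jog_arm", "body": {
  "increments": [
    [0, 0, 50, 0, 0.32],
    [0, 0, 100, 0, 0.32],
    [0, 0, 130, 0, 0.32],
    [0, 0, 145, 0, 0.32],
    [0, 0, 153, 0, 0.32],
    [0, 0, 153, 0, 0.32],
    [0, 0, 153, 0, 0.32]
  ]
}}

```text
time_s: 3.22
ee_pos: [0.4596, -0.1316, 0.1079]
ee_rot: [0.001, -0.042, 0.999, -0.0]
force: [-1.1, -0.8, -1.4]
grip_width: 0.06
```

```bash
python3 - <<'E'
from h import *
snap('side','s1'); snap('top','t1'); s=manip.read_state(); print(s['ee_pos'],w2ch(s['ee_pos']),s['force'],toolR(s).round(3))
E
```

```text
[ 0.4594366  -0.13163173  0.10772285] [-0.19968246 -0.10694424] [-0.31833799  0.29097543  0.16485578] [[-0.997 -0.083  0.001]
 [-0.083  0.997 -0.   ]
 [-0.001 -0.001 -1.   ]]
```

View pics/s1.png

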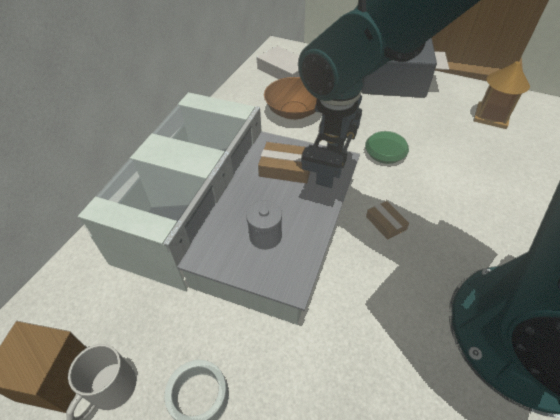

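View pics/t1.png

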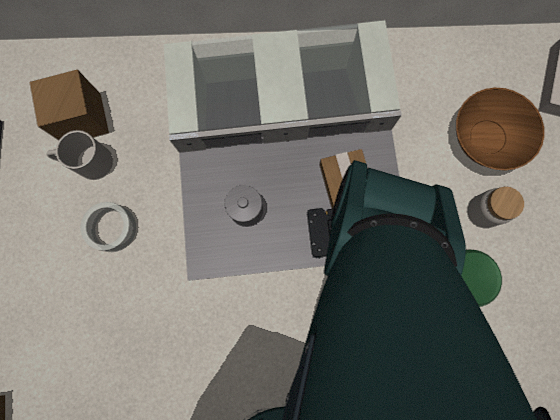

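Hand is behind the carton in its lane. First I do a gentle squaring push that stops short of the flap.

Request:
{"method": "jog_arm", "body": {
  "increments": [
    [-8, 0, 0, 0, 0.32],
    [-15, 0, 0, 0, 0.32],
    [-20, 0, 0, 0, 0.32],
    [-24, 0, 0, 0, 0.32],
    [-28, 0, 0, 0, 0.32],
    [-32, 0, 0, 0, 0.32],
    [-36, 1, 0, 0, 0.32],
    [-40, 2, 0, 0, 0.32],
    [-44, 3, 0, 0, 0.32],
    [-48, 5, 0, 0, 0.32],
    [-52, 6, 0, 0, 0.32],
    [-52, 6, 0, 0, 0.32]
  ]
}}

```text
time_s: 4.82
ee_pos: [0.5106, -0.121, 0.107]
ee_rot: [0.0, -0.042, 0.999, -0.0]
force: [0.5, 0.4, 0.3]
grip_width: 0.0604
```

```bash
python3 - <<'E'
from h import *
im,d=snap('side','s2'); s=manip.read_state(); print(w2ch(s['ee_pos']),s['force'])
cv2.imwrite('pics/s2c.png',cv2.resize(im[100:240,180:380,::-1],None,fx=4,fy=4))
P=pts('side',d); mc=((np.abs(P[...,2]-.131)<.004)&(d>0)); c=w2ch(P)*1000
mc&=(c[...,1]<-40)&(c[...,0]>-140)&(c[...,0]<-3)
n,l,st,_=cv2.connectedComponentsWithStats(mc.astype(np.uint8)); i=1+st[1:,4].argmax();q=c[l==i]
r=cv2.minAreaRect(q.astype(np.float32)); print(st[i],r,cv2.boxPoints(r).round(1).tolist())
E
```

```text
[-0.14801335 -0.10066125] [0.3754938  0.33094312 0.39541298]
[248 141  48  36 679] ((-79.19654083251953, -100.0382308959961), (116.25260925292969, 84.80268096923828), 2.530156373977661) [[-139.10000610351562, -60.20000076293945], [-135.39999389648438, -145.0], [-19.299999237060547, -139.8000030517578], [-23.0, -55.099998474121094]]
```

View pics/s2c.png

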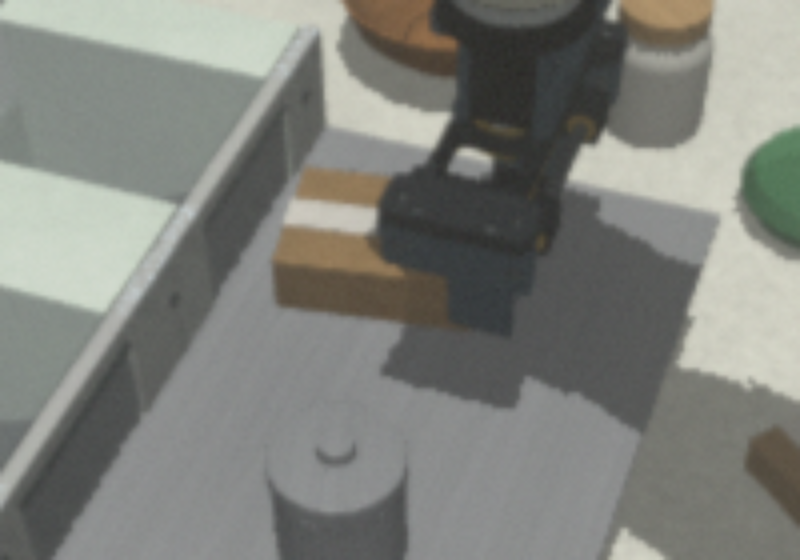

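The carton is now centred in its lane (y ≈ -100 mm, under 0.05 rad out of line), with its nose about 23 mm before the flap. Next I push it through and draw back.

Request:
{"method": "jog_arm", "body": {
  "increments": [
    [-6, 0, 0, 0, 0.32],
    [-13, 0, 0, 0, 0.32],
    [-20, 0, 0, 0, 0.32],
    [-27, 0, 0, 0, 0.32],
    [-34, 0, 0, 0, 0.32],
    [-41, 0, 0, 0, 0.32],
    [-48, 0, 0, 0, 0.32],
    [-55, 0, 0, 0, 0.32],
    [-62, 0, 0, 0, 0.32],
    [-69, 0, 0, 0, 0.32],
    [-76, 0, 0, 0, 0.32],
    [-83, 0, 0, 0, 0.32],
    [-89, 0, 0, 0, 0.32],
    [-93, 0, 0, 0, 0.32],
    [-93, 0, 0, 0, 0.32],
    [-80, 0, 0, 0, 0.32],
    [-50, 0, 0, 0, 0.32],
    [-20, 0, 0, 0, 0.32],
    [0, 0, 0, 0, 0.32],
    [0, 0, 0, 0, 0.32]
  ]
}}

```text
time_s: 7.38
ee_pos: [0.5091, -0.1212, 0.107]
ee_rot: [-0.0, -0.041, 0.999, 0.0]
force: [1.4, -0.5, 0.6]
grip_width: 0.0602
```

```bash
python3 - <<'E'
from h import *
im,d=snap('side','s3'); s=manip.read_state(); print(w2ch(s['ee_pos']),s['force'])
snap('top','t3')
E
```

```text
[-0.14813986 -0.10093165] [-0.62748648  0.08915492 -0.14041438]
```

View pics/s3.png

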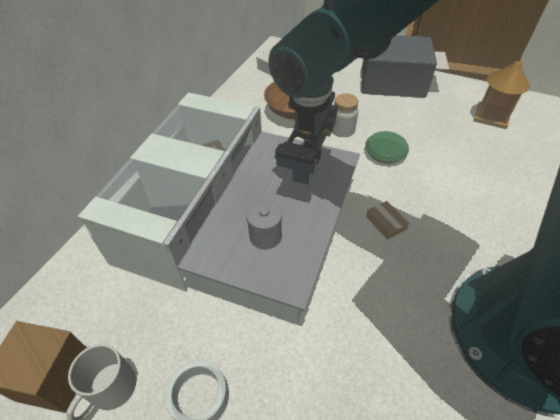

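View pics/t3.png

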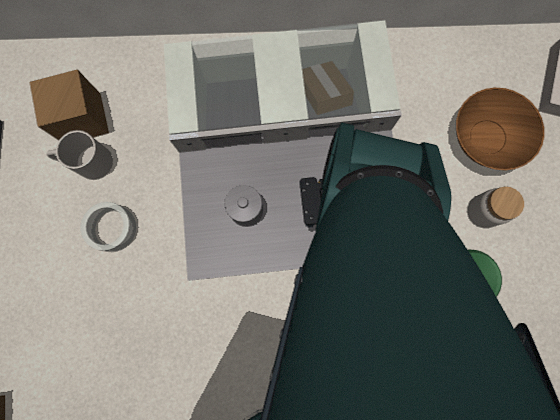

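The carton has gone through and lies on the right slope at (327,87) in the top view, a bit askew. I move the hand up and away, then check.

Request:
{"method": "jog_arm", "body": {
  "increments": [
    [30, 0, 0, 0, 0.32],
    [55, 0, 0, 0, 0.32],
    [55, 0, -50, 0, 0.32],
    [55, 0, -100, 0, 0.32],
    [55, 0, -150, 0, 0.32],
    [55, -60, -150, 0, 0.32],
    [55, -120, -150, 0, 0.32],
    [55, -180, -150, 0, 0.32],
    [55, -180, -150, 0, 0.32]
  ]
}}

```text
time_s: 8.6
ee_pos: [0.4713, -0.3085, 0.2571]
ee_rot: [0.0, -0.04, 0.999, -0.0]
force: [-0.2, -0.0, 0.7]
grip_width: 0.0603
```

```bash
python3 - <<'E'
from h import *
a,d=snap('side','s4'); b,e=snap('top','t4')
P=pts('top',e)
hsv=cv2.cvtColor(b,cv2.COLOR_RGB2HSV)
cv2.imwrite('pics/t4c.png',cv2.resize(b[10:160,160:410,::-1],None,fx=3.2,fy=3.2))
cv2.imwrite('pics/s4c.png',cv2.resize(a[80:240,80:280,::-1],None,fx=3.7,fy=3.7))
c=w2ch(P)*1000
for v,u in[(87,327),(70,320),(105,335),(75,310),(95,345),(90,360),(125,340)]: print((u,v),c[v,u].round(),P[v,u,2].round(3),b[v,u])
# same pixels at z guess for through-glass
E
```

```text
(327, 87) [ 71. -86.] 0.163 [87 83 79]
(320, 70) [104. -77.] 0.167 [90 88 84]
(335, 105) [ 35. -96.] 0.163 [63 56 49]
(310, 75) [ 96. -57.] 0.167 [69 61 52]
(345, 95) [  51. -116.] 0.165 [65 58 48]
(360, 90) [  58. -145.] 0.164 [70 73 67]
(340, 125) [   1. -103.] 0.147 [32 29 29]
```

View pics/t4c.png

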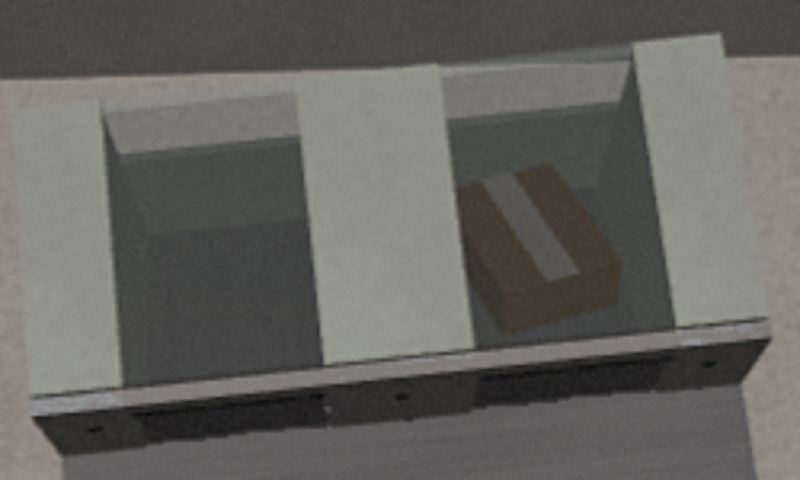

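View pics/s4c.png

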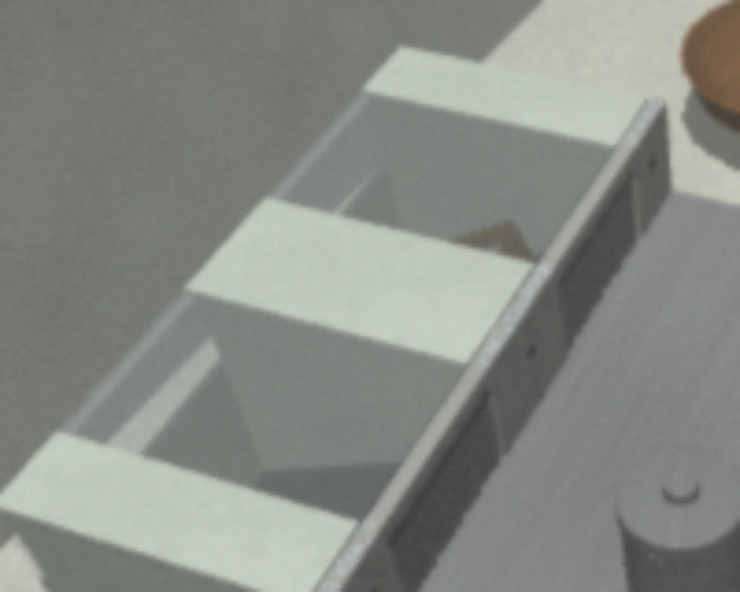

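```bash
python3 - <<'E'
from h import *
p=manip.camera_params('top');K=np.array(p['intrinsics']);R=np.array(p['R']);t=np.array(p['t'])
o=-R.T@t; M=np.eye(3);M[:2,:2]=E_; oc=M.T@(o-np.array([*O,.095]))
a=np.deg2rad(25);n=np.array([np.sin(a),0,np.cos(a)])
def hit(u,v,h):
    r=M.T@R.T@np.linalg.inv(K)@[u,v,1]; return (oc+r*((h-n@oc)/(n@r)))*1000
c=[hit(160+u/3.2,10+v/3.2,.036) for u,v in[(550,165),(618,265),(505,293)]]
print(np.round(c,1)); print([np.linalg.norm(c[i]-c[i+1]).round(1) for i in(0,1)])
m=(c[0]+c[2])/2; print('origin (z above table)',m-36*n+[0,0,95])
A=np.load('pics/t3.npz')['im'].astype(int);B=np.load('pics/t4.npz')['im'].astype(int)
print('diff t3/t4',np.abs(A-B)[25:120,300:365].mean(), np.abs(A-B)[25:120,200:255].mean())
E
```

```text
[[ 183.6 -122.1  -45.9]
 [  86.1 -147.2   -0.4]
 [  72.7  -74.     5.8]]
[np.float64(110.4), np.float64(74.7)]
origin (z above table) [112.92407825 -98.0544296   42.34263752]
diff t3/t4 28.89792172739541 29.472535885167463
```

```bash
python3 - <<'E'
from h import *
z=np.load('pics/s4.npz');P=pts('side',z['d']);c=w2ch(P)*1000;zz=P[...,2]*1000-95
for nm,y in(('L',100),('R',-100)):
    m=(np.abs(c[...,1]-y)<45)&(zz>5)&(zz<48)&(np.abs(c[...,0])<45)&(z['d']>0)
    x,h=c[m][:,0],zz[m]; f=np.polyfit(h,x,1); print(nm,m.sum(),'slope',f[0].round(3),'x',np.median(x).round(1),x.std().round(1))
z=np.load('pics/t4.npz');P=pts('top',z['d'])
m=((np.abs(P[...,2]-.167)<.004)&(P[...,0]<.6)&(np.abs(P[...,1]-.07)<.08)).astype(np.uint8)
q=P[m>0][:,:2]*1000;print('can',cv2.minAreaRect(q.astype(np.float32))[:2])
A=np.load('pics/t4.npz')['im'].astype(int);B,_=snap('top','t5');print(np.abs(A-B)[25:120,300:365].mean());print(manip.read_state()['time_s'])
E
```

```text
L 410 slope 0.002 x 3.8 0.5
R 264 slope -0.009 x 4.0 0.6
can ((513.9068603515625, 68.78668212890625), (64.12881469726562, 64.34599304199219))
2.629203778677463
8.75
```

Request:
{"method": "jog_arm", "body": {
  "increments": [
    [0, 0, 0, 0, 0.32],
    [0, 0, 0, 0, 0.32],
    [0, 0, 0, 0, 0.32],
    [0, 0, 0, 0, 0.32],
    [0, 0, 0, 0, 0.32],
    [0, 0, 0, 0, 0.32],
    [0, 0, 0, 0, 0.32],
    [0, 0, 0, 0, 0.32]
  ]
}}

```text
time_s: 9.75
ee_pos: [0.4704, -0.3051, 0.2569]
ee_rot: [-0.0, -0.042, 0.999, 0.0]
force: [0.0, -0.0, 0.4]
grip_width: 0.0604
```

```bash
python3 - <<'E'
from h import *
A=np.load('pics/t5.npz')['im'].astype(int);B,_=snap('top','t6');B=B.astype(int)
print(np.abs(A-B)[25:120,300:365].mean(),np.abs(A-B)[25:120,200:255].mean())
f=lambda x:x[25:120,300:365].mean(2).astype(np.float32)
print(cv2.phaseCorrelate(f(A),f(B)))
print(manip.sign_off())
E
```

```text
2.635033738191633 2.6033811802232854
((-0.04762208474875962, -0.013424173931973371), 0.9852421554150405)
the job is handed in; nothing more can be done
None
```

I squared the large carton in the right lane with the fingertips, pushed it through the right flap, drew the hand back and handed the job in at about 10 s. The fingertips stayed about 40 mm short of the flaps throughout.

What my last checks showed:
- **Carton:** its origin is about 113 mm past the flaps, y about -98 mm, about 42 mm above the table. Two pictures 1 s apart showed no movement. It turned somewhat (about 0.3 rad) on the slope but came to rest at the end wall.
- **Flaps:** both hang shut, within about 0.01 rad by the depth readings.
- **Canister:** it had moved less than 1 mm and is still upright.
- **Robot:** the hand is clear of everything, with force near zero.

Two results are less certain:
- **Carton size on the slope:** the width read through the clear cover came out at 75 mm instead of 80 mm. The length matched at 110 mm. I put the width down to hand-picked corner pixels.
- **Flap held open:** I took no picture at the moment the nose held the flap open, so that step is inferred from the carton having passed through.

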